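# Put the pantry corner back in its right places

## Robot

A 6-joint arm with a two-finger parallel gripper is mounted at the origin on the work surface. World frame = base frame: x ahead of the robot, y to its left, z up, the work surface at z = 0. Lengths are in mm, angles in rad, forces in N, time in s.
With the tool pointing down it reaches from about 275 to 850 mm from the base axis. Payload 5.2 kg.
Tool frame: the origin (TCP) lies midway between the tips of the shut fingers; the grasp point (between the pads) lies 19 mm behind it; z points along the fingers, y is the line along which they close (so a half turn about z gives the same grasp; the last joint's range is limited). The gripper opens to 85 mm and grips with 20 to 120 N. Pads are 22 mm wide; open, the fingers measure 114 mm over their backs; the gripper's body (76 mm by 85 mm) begins 54 mm behind the grasp point. The pads swing forward as they close: fully open they stand 13 mm farther back than shut.
Start: joints at [-1.508, 0.259, 1.535, -0, 1.348, -0.203], TCP at [144.496, -530.685, 231.31] pointing down, gripper open.
Joint ranges: [-3.14, 3.14], [-0.91, 2.08], [0.19, 2.58], [-1.22, 4.36], [0.22, 2.71], [-3.12, 3.12]. Speed limits (rad/s): [2.57, 2.57, 3.14, 3.14, 3.14, 3.14].

## Interface

Orientations are given as a rotation vector (axis times angle).
In Python, from bench import bot, cams, order gives the robot as it stands.
- The arm moves only by the tool step_arm, never from a script. Its argument "plan" is a list of rows, each a list of 4 numbers: the shift along the tool's x, y, z in mm, then the turn about the tool's z in rad. In form: [[tx, ty, tz, yaw], ...]. A call has 1 to 20 rows; each row shifts and turns the commanded pose from where the row before left it, along the tool's axes as they then stand; what a row does not reach is not made up. A row lasts 1/10 s, in which the tool goes at most 50 mm and 8.59 degrees, less where a joint would pass 70% of its speed; a pose out of reach is approached as far as the arm can. A call is refused whole if a number of a shift passes 50 or a number of a turn 0.15, either way. A call with a gripper value outside its range is refused whole. "fingers" is the opening in per cent of the stroke, from 0 (shut) to 100 (fully open), set as the call begins (left out, the last holds). The fingers move at their own pace and stop on an object; "grip_force" is the grip in N (left out, the last holds). Time passes only in rows, so rows that do not move let the fingers close. It gives the time, the measured TCP pose, the force, the opening and the grip force at its end, in the units of the state.
- bot.read_state(): the state, without advancing time (a new reading comes with each control period).
- cams.read_camera(name): name is "scene" or "top"; returns a dict with "image" (480x640x3 uint8, red, green, blue), "mtx" (3x3 intrinsics, pixels), "distortion" ([k1, k2, p1, p2, k3] as OpenCV has them; the pictures are not rectified), "origin" and "attitude" of the camera in the world. Camera axes: x right, y up, looking along -z (the intrinsics and any distortion apply to the point x, -y, -z); pixel columns grow to the right and rows downward; lengths in mm; the calibration is good to about 2 mm. A picture is of the moment at which its call begins. There is no depth.
- order.sign_off(): hands the job in; it is judged then, once.
The state is a dict: "time_s": time; "qpos": joint angles; "dq": joint speeds; "tau": joint torques, N m; "position": TCP position; "tool_rot": TCP orientation; "contact_force": force on the tool from outside, world axes, zero at the start; "moment": the same for the moment, N m; "grip_width": opening from 0.0 (shut) to 1.0 (fully open); "grasp_force": force on a finger pad.
Only numpy, scipy, OpenCV 4.12 (cv2) and the standard library are available. Lean on these libraries where they do the work, as an engineer would, in place of code of your own. Each camera call takes 0.05 s, during which the arm holds its last target. There are 200 camera calls.

## Task

The tall jar, the squat can and the square tea tin have been put in each other's places: put the jar in the middle of the round cork mat, the can in the middle of the square board and the tea tin flat in the hinged case, then shut the case's lid fully; the oblong board is free for setting something down meanwhile. Keep all three upright, set them down gently rather than dropping them, and leave the pepper mill and the bowl where they are.

Things in the scene. Friction and masses are not known exactly. Their poses are not given: they have to be found in the camera images.
- jar: tall round glass storage jar with a turned pale wooden stopper: 52 mm diameter, 100 mm high (straight glass wall up to 70 mm, stopper 48 mm wide above 82 mm), about 0.3 kg. Origin: centre of its underside, z up. At the start it stands in the case, within 18 mm of the middle of the case floor; it is too tall for the lid to shut over it.
- can: squat round food can of steel with a paper band, 62 mm diameter, 60 mm high, about 0.3 kg. Origin: centre of its underside, z up. At the start it stands on the round mat.
- tin: small square steel tea tin with flat lid, 52 x 52 mm, 42 mm high, about 0.15 kg. Origin: centre of its underside, x and y along its sides, z up. At the start it stands on the square board.
- case: hinged case of dark wood, fixed to the counter: an open box 130 mm (its x) by 150 mm (its y), 62 mm high, walls and floor 6 mm thick (inside 118 x 138 mm, 56 mm deep). Origin: centre of its underside, x towards its hinge, z up; yaw within 0.2 rad of the world frame. Its lid is hinged along y on the far (+x) rim: hinge line at x = +65 mm, z = 62.5 mm in this frame.
- lid (a joint): lid of the case: plate 130 mm from hinge to free edge, 150 mm wide, 8 mm thick, brass thumb tab 10 mm out at mid free edge. Angle in rad: 0 = shut on the rim (upper face 70.5 mm above the counter), grows opening, stop at 2.0; starts at 1.75 to 1.95, past upright, leaning away from the robot. Stiff hinge (0.12 N m): stays where left, shuts if pushed towards the robot and down with a few newtons.
- round_mat: round cork mat, 100 mm diameter, 6 mm thick, fixed to the counter. Origin: centre of its underside, z up.
- square_board: square board of pale wood, 100 x 100 mm, 12 mm thick, fixed to the counter. Origin: centre of its underside, x and y along its sides, z up.
- spare_board: oblong brown wooden board, 110 mm (x) by 160 mm (y), 12 mm thick, fixed to the counter; empty, a free spot for setting a thing down on the way. Origin: centre of its underside, z up.
- mill: bystander: dark wooden pepper mill, 52 mm wide, 127 mm high, standing loose at the far side of the work. Origin: centre of its underside, z up.
- bowl: bystander: white ceramic bowl, 110 mm wide, 45 mm high, standing loose at the far side (a low wooden spoon lies to the right of it). Origin: centre of its underside, z up.

How it is judged:
By the outcome, as a careful person would: the job done as asked, in the order asked, and still so for the second after the job is handed in, with the robot touching nothing.
It also fails if it takes over 141 s, if anything falls off the work surface, if the arm or the gripper's body presses on something with over 40 N, if the wrist force passes 120 N, or if a joint passes its speed limit or range.

## Working session

There is one attempt and no reset: what is moved stays moved. The work goes in short steps, Python scripts to look and compute and a tool call to move; the robot and the scene stay as the last step left them, time stands still between calls to the robot, and variables do not carry over. Pictures are saved under pics/ and viewed, at most 14 in all, crops included, and the job is handed in when it is done.

Besides the shell and the picture viewer there is one more tool, called after "Call:" as a command line: name --pt "numbers of a row" for each row, then --argument value for the rest. step_arm: Moves the arm, as the interface text tells. Its arguments: {"type":"object","properties":{"plan":{"type":"array"},"fingers":{"type":"number"},"grip_force":{"type":"number"}},"required":["plan"]}

```bash
ls; mkdir -p pics
cat > h.py <<'E'
import numpy as np, cv2
from bench import bot, cams, order
from scipy.spatial.transform import Rotation as R
def cam(n,save=None):
    c=cams.read_camera(n)
    if save: cv2.imwrite('pics/'+save,cv2.cvtColor(c['image'],cv2.COLOR_RGB2BGR))
    return c
def rot(c):
    a=np.array(c['attitude'],float)
    return a if a.shape==(3,3) else R.from_rotvec(a).as_matrix()
def ray(c,uv):
    p=cv2.undistortPoints(np.array(uv,float).reshape(-1,1,2),np.array(c['mtx']),np.array(c['distortion'])).reshape(-1,2)
    d=np.c_[p[:,0],-p[:,1],-np.ones(len(p))]@rot(c).T
    return np.array(c['origin'],float),d
def onz(c,uv,z):
    o,d=ray(c,uv); t=(z-o[2])/d[:,2]; return (o+d*t[:,None])
def proj(c,P):
    q=(np.atleast_2d(P)-np.array(c['origin']))@rot(c); q=q*[1,-1,-1]
    return cv2.projectPoints(q.astype(float),np.zeros(3),np.zeros(3),np.array(c['mtx']),np.array(c['distortion']))[0].reshape(-1,2)
E
python3 - <<'E'
from h import *
for n in('scene','top'):
    c=cam(n,n+'0.png'); print(n,c['origin'],c['attitude'],c['mtx'],c['distortion'])
s=bot.read_state(); print(s)
E
```

```text
pics
scene [1314.00876267  308.5265444   534.98714699] [0.67846971 0.98844663 1.75195457] [[480.52941577   0.         320.27345233]
 [  0.         480.52941577 242.50568394]
 [  0.           0.           1.        ]] [-0.0228643  0.         0.         0.         0.       ]
top [ 388.79681154  -12.94226802 1279.00292248] [ 0.13007704 -0.14030929 -1.53722901] [[555.78989455   0.         323.42599532]
 [  0.         555.78989455 240.57629593]
 [  0.           0.           1.        ]] [-0.16614111  0.          0.          0.          0.        ]
{'time_s': 0.1, 'qpos': array([-1.50779396e+00,  2.59272095e-01,  1.53597012e+00, -1.18278112e-05,
        1.34800292e+00, -2.02799545e-01]), 'dq': array([ 0.00161711, -0.00128446, -0.00247894, -0.00025096,  0.00177754,
       -0.00118981]), 'tau': array([ 1.63071902e-03, -4.46973968e+01, -2.91247022e+01, -3.13073879e-04,
        6.33576055e-03,  1.29673253e-05]), 'position': array([ 144.46415742, -530.19783866,  230.55817589]), 'tool_rot': array([-3.11225375e+00, -4.16078208e-01, -1.63131841e-04]), 'contact_force': array([ 0.09838093, -0.16408399, -0.16506289]), 'moment': array([-0.0597626 ,  0.01608436,  0.05538806]), 'grasp_force': 0.0, 'grip_width': 0.9987251620454827}
```

View pics/top0.png

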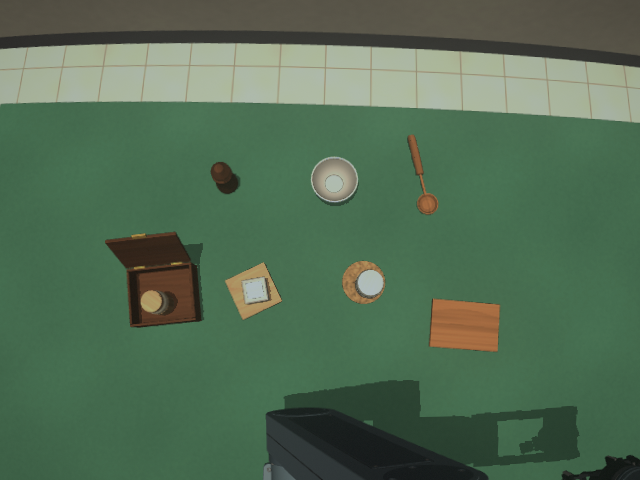

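View pics/scene0.png

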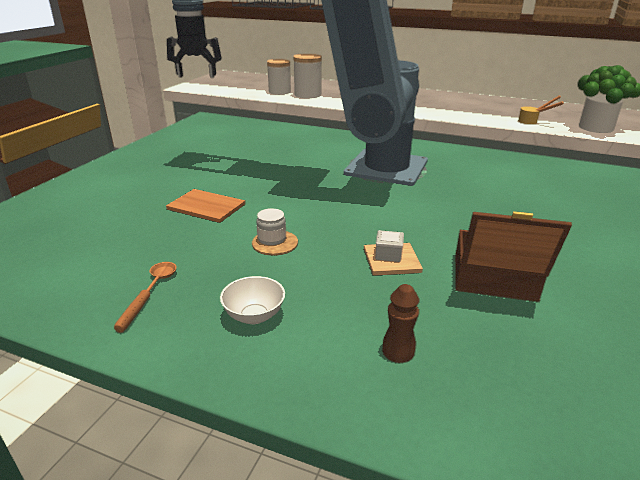

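The top view shows jar ~(152,301) in the case (centre ~165,297), tin ~(255,290) on the square board ~(253,291), can ~(370,283) on the mat ~(363,282), and spare board ~(465,325). The scene view shows the same things, with the lid open. Next I measure them by masks.

```bash
cat > m.py <<'E'
from h import *
c=cam('top'); im=c['image']; hsv=cv2.cvtColor(im,cv2.COLOR_RGB2HSV)
H,S,V=[hsv[...,i].astype(int) for i in range(3)]
def box(m,x0,y0,x1,y1):
    k=np.zeros(m.shape,bool);k[y0:y1,x0:x1]=1
    m=cv2.morphologyEx((m&k).astype(np.uint8),cv2.MORPH_OPEN,np.ones((3,3)))
    cs,_=cv2.findContours(m,cv2.RETR_EXTERNAL,cv2.CHAIN_APPROX_NONE)
    return max(cs,key=cv2.contourArea)
def rep(n,ct,z):
    P=onz(c,ct.reshape(-1,2)+0.0,z)[:,:2].astype(np.float32)
    r=cv2.minAreaRect(P); ec=cv2.minEnclosingCircle(P)
    print(n,'rect',np.round(r[0],1),np.round(r[1],1),round(r[2],1),'circ',np.round(ec[0],1),round(ec[1],1))
green=(H>40)&(H<100)&(S>60)
warm=(H<30)&(S>60)&(V>60)
rep('spare',box(~green,410,280,520,370),12)
rep('mat+can',box(~green,335,250,395,315),6)
grey=(S<50)&(V>130)
rep('cantop',box(grey,335,250,395,315),60)
bw=warm|grey
rep('board+tin',box(bw,215,250,292,330),12)
rep('tintop',box(grey,215,250,292,330),54)
rep('jartop',box((H<30)&(S>40)&(V>130),128,270,185,325),106)
rep('case',box(~green,122,268,210,340),62)
cv2.imwrite('pics/crop1.png',cv2.cvtColor(cv2.resize(im[220:345,90:410],None,fx=2.5,fy=2.5,interpolation=cv2.INTER_CUBIC),cv2.COLOR_RGB2BGR))
E
python3 m.py
```

```text
spare rect [ 423.6 -347.1] [161.4 111.1] 86.1 circ [ 423.2 -347.4] 96.1
mat+can rect [ 517.5 -112. ] [97.1 97.1] 1.5 circ [ 517.3 -112.6] 50.3
cantop rect [ 512.3 -123.2] [53.1 53.3] 1.5 circ [ 511.7 -123.2] 28.4
board+tin rect [489.6 139.8] [ 99.9 100.1] 27.8 circ [489.5 139.8] 68.9
tintop rect [487.9 131.5] [51.9 51.6] 11.6 circ [488.4 130.9] 34.6
jartop rect [451.7 346.8] [42.8 44.4] 2.5 circ [451.9 347.6] 23.1
case rect [470.3 334.7] [133.1 161.1] 8.0 circ [470.  334.2] 102.0
```

View pics/crop1.png

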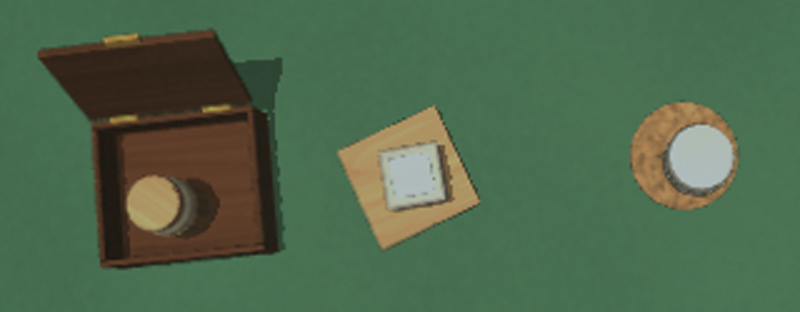

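The crop shows the jar stopper at about (152,300) and the case rim with corners near full-image (131,327), (199,321), (128,271), (193,264). I need a closer view to pin down the rim.

Run:
```python
from h import *
c=cam('top'); im=c['image'][225:335,100:215]
im=np.clip(im.astype(float)*1.6,0,255).astype(np.uint8)
cv2.imwrite('pics/crop2.png',cv2.cvtColor(cv2.resize(im,None,fx=5,fy=5,interpolation=cv2.INTER_CUBIC),cv2.COLOR_RGB2BGR))
```

```text
(no output)
```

View pics/crop2.png

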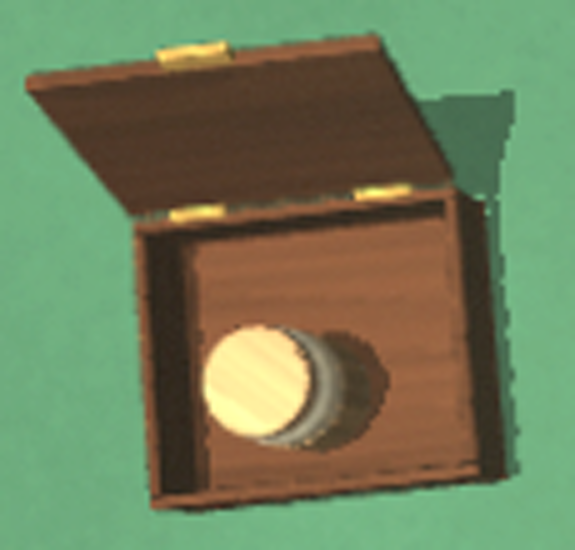

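Rim outer corners in the crop are FL (153,506), FR (480,480), BL (137,222) and BR (457,190). The lid's free corners are (30,88) and (380,42), and the tab is (193,55).

Run:
```python
from h import *
c=cam('top')
f=lambda l:[(x/5+100-.4,y/5+225-.4) for x,y in l]
P=onz(c,f([(153,506),(480,480),(137,222),(457,190)]),62)[:,:2]
print(P.round(1),P.mean(0))
e=lambda a,b:(np.linalg.norm(a-b),np.degrees(np.arctan2(*(b-a)[::-1])))
print(e(P[1],P[0]),e(P[3],P[2]),e(P[0],P[2]),e(P[1],P[3]))
o,d=ray(c,f([(30,88),(380,42),(193,55)]))
for z in(170,180,190): print(z,onz(c,f([(30,88),(380,42),(193,55)]),z)[:,:2].round(0))
s=bot.read_state()
print(R.from_rotvec(s['tool_rot']).as_matrix().round(3))
```

```text
[[397.2 404. ]
 [415.  257. ]
 [523.3 421.1]
 [542.8 275.2]] [469.57359829 339.32043364]
(np.float64(148.1182403922986), np.float64(96.93858335737498)) (np.float64(147.23853183472946), np.float64(97.59590804494262)) (np.float64(127.31869480624582), np.float64(7.738905118588592)) (np.float64(129.02301144202482), np.float64(8.123350750186088))
170 [[565. 434.]
 [589. 286.]
 [581. 365.]]
180 [[564. 430.]
 [587. 283.]
 [580. 361.]]
190 [[562. 426.]
 [586. 281.]
 [578. 358.]]
[[ 0.965  0.263 -0.   ]
 [ 0.263 -0.965  0.001]
 [ 0.    -0.001 -1.   ]]
```

Case centre is about (470,339) with yaw 0.135, and all sizes agree with those given. The plan is can→spare board, jar→mat, tin→case, can→square board, then the lid.

```bash
cat > go.py <<'E'
import sys
from bench import bot
from scipy.spatial.transform import Rotation as R
import numpy as np
# usage: go.py x y z psi  -> remaining shift in tool axes from the measured pose
s=bot.read_state(); M=R.from_rotvec(s['tool_rot']).as_matrix(); psi=np.arctan2(M[1,0],M[0,0])
print('t',round(s['time_s'],1),'pos',s['position'].round(1),'psi',round(psi,3),'F',s['contact_force'].round(1),'w',round(s['grip_width'],3),'gf',round(s['grasp_force'],1))
a=list(map(float,sys.argv[1:]))
p=s['position']; ps=psi
for i in range(0,len(a),4):
    t=np.array(a[i:i+3]); d=t-p; c,q=np.cos(ps),np.sin(ps)
    print(t,'shift',np.round([d[0]*c+d[1]*q,d[0]*q-d[1]*c,-d[2]],1),'turn',round(ps-a[i+3],3)); p=t; ps=a[i+3]
E
python3 go.py 511 -122.5 150 0.266 511 -122.5 18 0.266 511 -122.5 110 0.266 423.5 -347 110 0.266
```

```text
t 0.2 pos [ 144.5 -530.5  230.9] psi 0.266 F [-0.   0.4  0. ] w 1.0 gf 0.0
[ 511.  -122.5  150. ] shift [ 460.8 -297.4   80.9] turn -0.0
[ 511.  -122.5   18. ] shift [  0.   0. 132.] turn 0.0
[ 511.  -122.5  110. ] shift [  0.   0. -92.] turn 0.0
[ 423.5 -347.   110. ] shift [-143.4  193.6   -0. ] turn 0.0
```

Call:
step_arm --pt "33 -21.2 5.8 0" --pt "33 -21.2 5.8 0" --pt "33 -21.2 5.8 0" --pt "33 -21.2 5.8 0" --pt "33 -21.2 5.8 0" --pt "33 -21.2 5.8 0" --pt "33 -21.2 5.8 0" --pt "33 -21.2 5.8 0" --pt "33 -21.2 5.8 0" --pt "33 -21.2 5.8 0" --pt "33 -21.2 5.8 0" --pt "33 -21.2 5.8 0" --pt "33 -21.2 5.8 0" --pt "32 -21.2 5.8 0" --pt "0 0 0 0" --pt "0 0 0 0" --fingers 100

```text
time_s: 1.85
position: [511.3, -122.5, 149.7]
tool_rot: [-3.113, -0.42, 0.002]
contact_force: [-0.7, -0.8, -0.5]
grip_width: 0.998
grasp_force: 0.0
```

```bash
python3 go.py 511 -122.5 18 0.266; python3 -c "
from h import *
c=cam('scene','s1.png'); d=cv2.imread('pics/s1.png')[140:320,180:440]; cv2.imwrite('pics/s1c.png',cv2.resize(d,None,fx=3,fy=3))"
```

```text
t 1.9 pos [ 511.3 -122.5  149.7] psi 0.268 F [-0.7 -0.8 -0.5] w 0.998 gf 0.0
[ 511.  -122.5   18. ] shift [-3.000e-01 -1.000e-01  1.317e+02] turn 0.002
```

View pics/s1c.png

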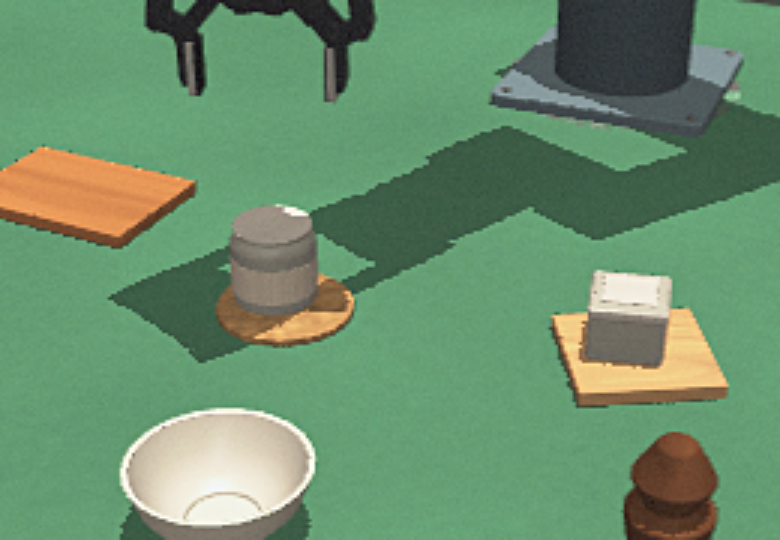

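The open fingers are at crop x≈190 and 330, straddling the can at x≈274 as expected. Descend and grip.

Call:
step_arm --pt "0 0 20 0" --pt "0 0 20 0" --pt "0 0 20 0" --pt "0 0 20 0" --pt "0 0 20 0" --pt "0 0 16 0" --pt "0 0 10 0" --pt "0 0 5 0" --pt "0 0 0 0" --pt "0 0 0 0"

```text
time_s: 2.9
position: [511.7, -123.7, 19.8]
tool_rot: [3.113, 0.416, 0.001]
contact_force: [-0.6, 0.5, -0.2]
grip_width: 1.002
grasp_force: 0.0
```

Call:
step_arm --pt "0 0 0 0" --pt "0 0 0 0" --pt "0 0 0 0" --pt "0 0 0 0" --pt "0 0 0 0" --pt "0 0 0 0" --pt "0 0 0 0" --pt "0 0 0 0" --fingers 0 --grip_force 35

```text
time_s: 3.7
position: [511.8, -123.3, 20.1]
tool_rot: [3.113, 0.417, 0.002]
contact_force: [-1.9, -0.3, 4.9]
grip_width: 0.714
grasp_force: 37.5
```

Call:
step_arm --pt "0 0 -5 0" --pt "0 0 -15 0" --pt "0 0 -20 0" --pt "0 0 -20 0" --pt "-15 20 -10 0" --pt "-18 24 0 0" --pt "-20 27 0 0" --pt "-20 27 0 0" --pt "-20 27 0 0" --pt "-20 27 0 0" --pt "-18 24 0 0" --pt "-12 18 0 0" --pt "0 0 0 0" --pt "0 0 0 0"

```text
time_s: 5.1
position: [423.8, -347.7, 88.8]
tool_rot: [-3.113, -0.414, 0.001]
contact_force: [0.3, 0.7, -4.4]
grip_width: 0.715
grasp_force: 39.3
```

```bash
python3 go.py 423.5 -347 28 0.266; python3 -c "
from h import *
c=cam('scene','s2.png'); d=cv2.imread('pics/s2.png')[60:260,120:400]; cv2.imwrite('pics/s2c.png',cv2.resize(d,None,fx=2.5,fy=2.5))"
```

```text
t 5.1 pos [ 423.8 -347.7   88.8] psi 0.265 F [ 0.3  0.7 -4.4] w 0.715 gf 39.3
[ 423.5 -347.    28. ] shift [-0.1 -0.8 60.8] turn -0.001
```

View pics/s2c.png

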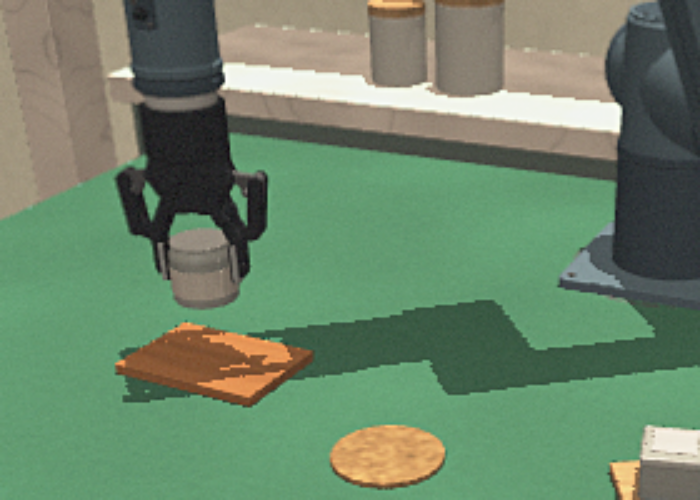

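The can is held upright at crop (205,268), above the spare board. Lower it gently and then release.

Call:
step_arm --pt "0 0 20 0" --pt "0 0 20 0" --pt "0 0 12 0" --pt "0 0 6 0" --pt "0 0 2 0" --pt "0 0 1 0" --pt "0 0 1 0" --pt "0 0 0 0"

```text
time_s: 5.95
position: [424.6, -348.3, 27.6]
tool_rot: [3.113, 0.416, 0.001]
contact_force: [0.6, -0.2, -3.4]
grip_width: 0.713
grasp_force: 39.3
```

Call:
step_arm --pt "0 0 0.5 0" --pt "0 0 0.5 0" --pt "0 0 0.5 0" --pt "0 0 0 0"

```text
time_s: 6.35
position: [424.4, -348.2, 26.2]
tool_rot: [3.113, 0.416, 0.0]
contact_force: [-1.2, 1.6, 3.0]
grip_width: 0.712
grasp_force: 39.9
```

Call:
step_arm --pt "0 0 0 0" --pt "0 0 0 0" --pt "0 0 0 0" --pt "0 0 0 0" --pt "0 0 0 0" --pt "0 0 -10 0" --pt "0 0 -25 0" --pt "0 0 -30 0" --pt "0 0 -35 0" --pt "0 0 -35 0" --pt "0 0 -30 0" --fingers 100

```text
time_s: 7.45
position: [424.5, -348.1, 193.5]
tool_rot: [3.112, 0.416, 0.002]
contact_force: [-0.2, -0.2, -0.0]
grip_width: 0.999
grasp_force: 0.0
```

```bash
python3 go.py 452 347 190 0.266 452 347 190 0.135 452 347 46 0.135
python3 - <<'E'
from h import *
import m
E
```

```text
t 7.5 pos [ 424.5 -348.1  193.5] psi 0.266 F [-0.2 -0.2 -0. ] w 0.999 gf 0.0
[452. 347. 190.] shift [ 209.2 -663.5    3.5] turn -0.0
[452. 347. 190.] shift [ 0.  0. -0.] turn 0.131
[452. 347.  46.] shift [  0.   0. 144.] turn 0.0
spare rect [ 406.6 -373.5] [167.4 221.5] 3.8 circ [ 413.1 -380.5] 129.1
mat+can rect [ 517.5 -112. ] [97.1 97. ] 1.4 circ [ 517.3 -112.6] 50.3Traceback (most recent call last):
  File "<stdin>", line 2, in <module>
  File "m.py", line 18, in <module>
    rep('cantop',box(grey,335,250,395,315),60)
                 ~~~^^^^^^^^^^^^^^^^^^^^^^
  File "m.py", line 8, in box
    return max(cs,key=cv2.contourArea)
ValueError: max() iterable argument is empty
```

Call:
step_arm --pt "6 -20 0 0" --pt "9 -30 0 0" --pt "11 -35 0 0" --pt "11 -35 0 0" --pt "11 -35 0 0" --pt "11 -35 0 0" --pt "11 -35 0 0" --pt "11 -35 0 0" --pt "11 -35 0 0" --pt "11 -35 0 0" --pt "11 -35 0 0" --pt "11 -35 0 0" --pt "11 -35 0 0" --pt "11 -35 0 0" --pt "11 -35 0 0" --pt "11 -35 0 0" --pt "11 -35 0 0" --pt "11 -35 0 0" --pt "11 -35 0 0" --pt "7 -18 0 0" --fingers 85

```text
time_s: 9.5
position: [451.4, 349.4, 191.1]
tool_rot: [-3.112, -0.419, -0.001]
contact_force: [0.1, -0.3, 0.1]
grip_width: 0.85
grasp_force: 0.0
```

Call:
step_arm --pt "0 0 0 0.07" --pt "0 0 0 0.061" --pt "0 0 0 0" --pt "0 0 0 0"

```text
time_s: 9.9
position: [451.8, 346.6, 190.9]
tool_rot: [-3.134, -0.214, -0.0]
contact_force: [0.2, 0.2, -0.1]
grip_width: 0.849
grasp_force: 0.0
```

```bash
python3 go.py 452 347 130 0.135; python3 -c "
from h import *
c=cam('scene','s3.png'); d=cv2.imread('pics/s3.png')[120:320,360:640]; cv2.imwrite('pics/s3c.png',cv2.resize(d,None,fx=2.5,fy=2.5))"
```

```text
t 9.9 pos [451.8 346.6 190.9] psi 0.136 F [ 0.2  0.2 -0.1] w 0.849 gf 0.0
[452. 347. 130.] shift [ 0.3 -0.4 60.9] turn 0.001
```

View pics/s3c.png

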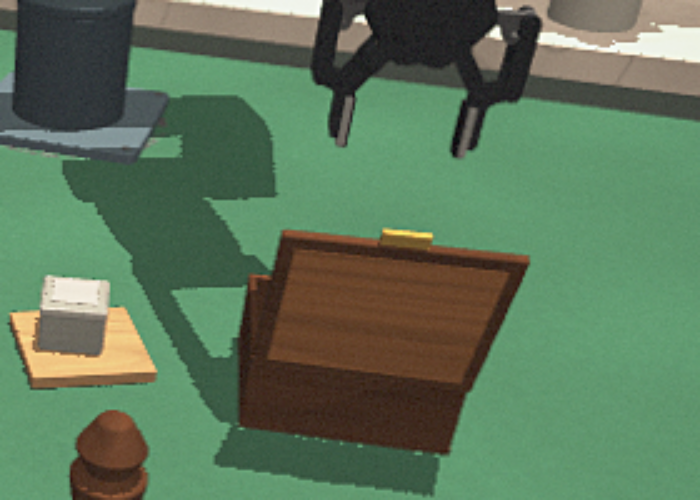

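The gripper is above the case with fingertips at crop (345,140) and (462,152), and the lid is clear behind it. Going down over the jar.

Call:
step_arm --pt "0 0 20 0" --pt "0 0 25 0" --pt "0 0 25 0" --pt "0 0 20 0" --pt "0 0 15 0" --pt "0 0 10 0" --pt "0 0 10 0" --pt "0 0 7 0" --pt "0 0 4 0" --pt "0 0 3 0" --pt "0 0 0 0" --pt "0 0 0 0"

```text
time_s: 11.15
position: [452.1, 346.8, 52.0]
tool_rot: [-3.134, -0.212, -0.001]
contact_force: [-0.3, 0.4, -0.3]
grip_width: 0.851
grasp_force: 0.0
```

Call:
step_arm --pt "0 0 0 0" --pt "0 0 0 0" --pt "0 0 0 0" --pt "0 0 0 0" --pt "0 0 0 0" --pt "0 0 0 0" --pt "0 0 0 0" --pt "0 0 0 0" --fingers 0 --grip_force 35

```text
time_s: 11.95
position: [452.3, 347.0, 52.4]
tool_rot: [-3.134, -0.212, -0.002]
contact_force: [-0.8, 0.4, 6.3]
grip_width: 0.595
grasp_force: 36.4
```

Call:
step_arm --pt "0 0 -3 0" --pt "0 0 -7 0" --pt "0 0 -15 0" --pt "0 0 -20 0" --pt "0 0 -25 0" --pt "0 0 -25 0" --pt "0 0 -25 0" --pt "0 0 -15 0" --pt "0 0 -5 0" --pt "0 0 0 0" --pt "0 0 0 0"

```text
time_s: 13.05
position: [451.1, 346.3, 190.5]
tool_rot: [3.134, 0.212, -0.003]
contact_force: [0.7, 0.2, -1.8]
grip_width: 0.598
grasp_force: 37.0
```

```bash
python3 go.py 517.4 -112.3 190 0.136; python3 -c "
from h import *
c=cam('scene','s4.png'); d=cv2.imread('pics/s4.png')[60:260,360:640]; cv2.imwrite('pics/s4c.png',cv2.resize(d,None,fx=2.5,fy=2.5))"
```

```text
t 13.1 pos [451.1 346.3 190.5] psi 0.135 F [ 0.7  0.2 -1.8] w 0.598 gf 37.0
[ 517.4 -112.3  190. ] shift [  4.  463.3   0.5] turn -0.001
```

View pics/s4c.png

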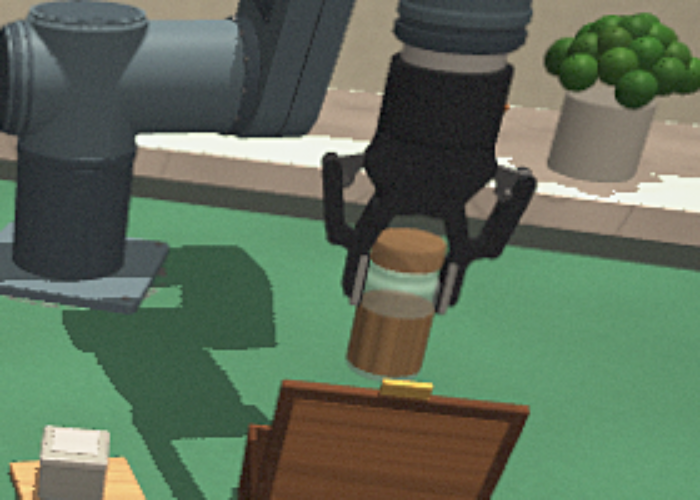

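Jar held upright (crop ~(395,305), gripped on the glass). Carrying it to the mat.

Call:
step_arm --pt "0 12 0 0" --pt "0.3 22 0 0" --pt "0.3 30 0 0" --pt "0.3 32 0 0" --pt "0.3 32 0 0" --pt "0.3 32 0 0" --pt "0.3 32 0 0" --pt "0.3 32 0 0" --pt "0.3 32 0 0" --pt "0.3 32 0 0" --pt "0.3 32 0 0" --pt "0.3 32 0 0" --pt "0.3 32 0 0" --pt "0.3 32 0 0" --pt "0.3 30 0 0" --pt "0 20 0 0" --pt "0 0 0 0" --pt "0 0 0 0"

```text
time_s: 14.9
position: [517.8, -114.9, 190.9]
tool_rot: [-3.133, -0.209, 0.002]
contact_force: [-0.5, 0.2, -3.4]
grip_width: 0.59
grasp_force: 37.2
```

```bash
python3 go.py 517.4 -112.3 54 0.136
```

```text
t 14.9 pos [ 517.8 -114.9  190.9] psi 0.133 F [-0.5  0.2 -3.4] w 0.59 gf 37.2
[ 517.4 -112.3   54. ] shift [ -0.   -2.6 136.9] turn -0.003
```

Call:
step_arm --pt "0 -1 20 0" --pt "0 -1 25 0" --pt "0 0 25 0" --pt "0 0 25 0" --pt "0 0 20 0" --pt "0 0 12 0" --pt "0 0 6 0" --pt "0 0 3 0" --pt "0 0 1 0" --pt "0 0 0 0" --pt "0 0 0 0"

```text
time_s: 16.0
position: [518.9, -112.8, 55.4]
tool_rot: [3.134, 0.211, 0.002]
contact_force: [-1.0, -0.2, -2.2]
grip_width: 0.592
grasp_force: 37.2
```

```bash
python3 go.py 517.4 -112.3 52 0.136; python3 -c "
from h import *
c=cam('scene','s5.png'); d=cv2.imread('pics/s5.png')[140:280,180:380]; cv2.imwrite('pics/s5c.png',cv2.resize(d,None,fx=3,fy=3))
print(proj(c,[[517.4,-112.3,6],[517.4,-112.3,106]])-[180,140])"
```

```text
t 16.0 pos [ 518.9 -112.8   55.4] psi 0.135 F [-1.  -0.2 -2.2] w 0.592 gf 37.2
[ 517.4 -112.3   52. ] shift [-1.4 -0.7  3.4] turn -0.001
[[93.89452816 99.34620563]
 [91.76921098 57.49740858]]
```

View pics/s5c.png

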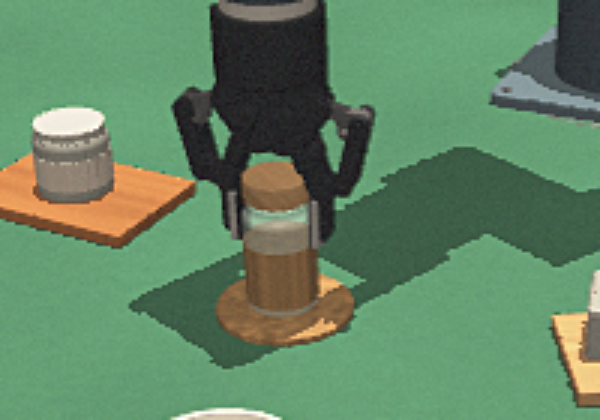

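The jar base is at crop (282,300), over the mat centre (projected to (282,298)). Lowering the last 3 mm.

Call:
step_arm --pt "-0.5 0 1 0" --pt "-0.5 0 1 0" --pt "0 0 0.5 0" --pt "0 0 0.5 0" --pt "0 0 0 0"

```text
time_s: 16.55
position: [517.5, -112.7, 52.4]
tool_rot: [3.134, 0.212, 0.001]
contact_force: [-2.1, 1.0, 4.7]
grip_width: 0.592
grasp_force: 37.9
```

Call:
step_arm --pt "0 0 0 0" --pt "0 0 0 0" --pt "0 0 0 0" --pt "0 0 0 0" --pt "0 0 0 0" --pt "0 0 -5 0" --pt "0 0 -15 0" --pt "0 0 -25 0" --pt "0 0 -30 0" --pt "0 0 -30 0" --pt "0 0 -30 0" --pt "0 0 0 -0.066" --pt "0 0 0 0" --fingers 90

```text
time_s: 17.85
position: [517.9, -112.9, 188.1]
tool_rot: [3.124, 0.316, 0.004]
contact_force: [-0.5, -1.0, -1.0]
grip_width: 0.9
grasp_force: 0.0
```

```bash
python3 go.py 488.2 131.3 180 0.2 488.2 131.3 24 0.2
python3 - <<'E'
from h import *
c=cam('top'); hsv=cv2.cvtColor(c['image'],cv2.COLOR_RGB2HSV)
m=((hsv[...,1]<50)&(hsv[...,2]>130)).astype(np.uint8); m[:250]=0;m[330:]=0;m[:,:215]=0;m[:,292:]=0
m=cv2.morphologyEx(m,cv2.MORPH_OPEN,np.ones((3,3)))
ct=max(cv2.findContours(m,0,1)[0],key=cv2.contourArea)
print(cv2.minAreaRect(onz(c,ct.reshape(-1,2)+0.,54)[:,:2].astype(np.float32)))
E
```

```text
t 17.9 pos [ 517.9 -112.9  188.1] psi 0.201 F [-0.5 -1.  -1. ] w 0.9 gf 0.0
[488.2 131.3 180. ] shift [  19.8 -245.2    8.1] turn 0.001
[488.2 131.3  24. ] shift [  0.   0. 156.] turn 0.0
((487.7552490234375, 131.46780395507812), (52.18832015991211, 51.57863235473633), 11.564416885375977)
```

Call:
step_arm --pt "1 -12 1 0" --pt "2 -25 1 0" --pt "2 -30 1 0" --pt "2 -30 1 0" --pt "2 -30 1 0" --pt "2 -30 1 0" --pt "2 -30 1 0" --pt "2 -30 1 0" --pt "2 -20 0 0" --pt "2 -8 0 0" --pt "0 0 0 0" --pt "0 0 25 0" --pt "0 0 25 0" --pt "0 0 25 0" --pt "0 0 0 0" --pt "0 0 0 0"

```text
time_s: 19.5
position: [487.1, 130.4, 103.6]
tool_rot: [3.126, 0.313, -0.002]
contact_force: [0.5, 0.0, 1.3]
grip_width: 0.901
grasp_force: 0.0
```

```bash
python3 go.py 488 131.4 24 0.2
```

```text
t 19.5 pos [487.1 130.4 103.6] psi 0.2 F [0.5 0.  1.3] w 0.901 gf 0.0
[488.  131.4  24. ] shift [ 1.1 -0.8 79.6] turn -0.0
```

Call:
step_arm --pt "1 -0.8 20 0" --pt "0 0 20 0" --pt "0 0 18 0" --pt "0 0 12 0" --pt "0 0 6 0" --pt "0 0 3 0" --pt "0 0 0 0" --pt "0 0 0 0"

```text
time_s: 20.3
position: [488.6, 132.2, 25.3]
tool_rot: [3.126, 0.315, 0.002]
contact_force: [-0.5, -0.3, 0.7]
grip_width: 0.897
grasp_force: 0.0
```

Call:
step_arm --pt "0 0 0 0" --pt "0 0 0 0" --pt "0 0 0 0" --pt "0 0 0 0" --pt "0 0 0 0" --pt "0 0 0 0" --pt "0 0 0 0" --pt "0 0 0 0" --fingers 0 --grip_force 30

```text
time_s: 21.1
position: [488.4, 132.2, 25.2]
tool_rot: [3.126, 0.315, 0.002]
contact_force: [-1.4, -1.0, 6.1]
grip_width: 0.604
grasp_force: 32.6
```

Call:
step_arm --pt "0 0 -3 0" --pt "0 0 -10 0" --pt "0 0 -20 0" --pt "0 0 -25 0" --pt "0 0 -25 0" --pt "0 0 -25 0" --pt "0 0 -20 0" --pt "0 0 -5 0" --pt "0 0 0 0.066" --pt "0 0 0 0" --pt "0 0 0 0"

```text
time_s: 22.2
position: [487.2, 132.1, 156.8]
tool_rot: [-3.134, -0.214, 0.003]
contact_force: [0.3, -0.1, -1.9]
grip_width: 0.603
grasp_force: 32.0
```

```bash
python3 go.py 465 338.6 157 0.135; python3 -c "
from h import *
c=cam('scene','s6.png'); d=cv2.imread('pics/s6.png')[80:280,300:580]; cv2.imwrite('pics/s6c.png',cv2.resize(d,None,fx=2.5,fy=2.5))"
```

```text
t 22.2 pos [487.2 132.1 156.8] psi 0.136 F [ 0.3 -0.1 -1.9] w 0.603 gf 32.0
[465.  338.6 157. ] shift [ 6.000e+00 -2.076e+02 -2.000e-01] turn 0.001
```

View pics/s6c.png

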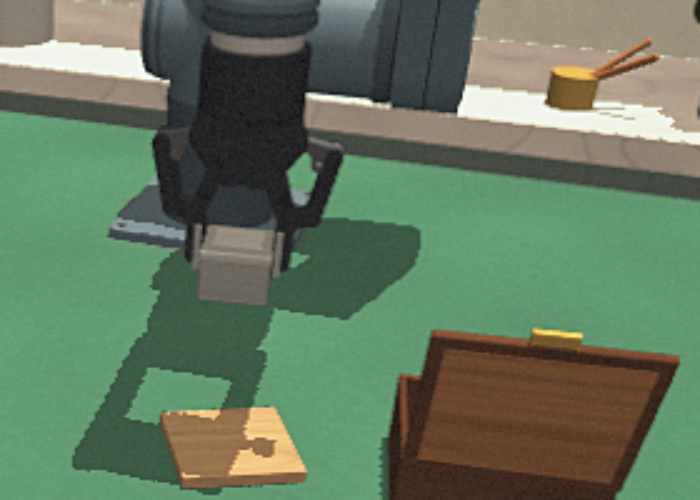

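The tin is held level at crop (237,262). Carry it over the case.

Call:
step_arm --pt "0.5 -10 0 0" --pt "0.5 -20 0 0" --pt "1 -28 0 0" --pt "1 -30 0 0" --pt "1 -30 0 0" --pt "1 -30 0 0" --pt "1 -28 0 0" --pt "0 -20 0 0" --pt "0 -10 0 0" --pt "0 -1.5 0 0" --pt "0 0 0 0" --pt "0 0 20 0" --pt "0 0 20 0" --pt "0 0 20 0" --pt "0 0 15 0" --pt "0 0 0 0" --pt "0 0 0 0"

```text
time_s: 23.95
position: [466.4, 337.7, 82.9]
tool_rot: [3.134, 0.21, -0.0]
contact_force: [0.2, 0.8, -1.7]
grip_width: 0.609
grasp_force: 31.9
```

```bash
python3 go.py 465 338.6 20 0.135; python3 -c "
from h import *
c=cam('scene','s7.png'); d=cv2.imread('pics/s7.png')[100:300,360:640]; cv2.imwrite('pics/s7c.png',cv2.resize(d,None,fx=2.5,fy=2.5))"
```

```text
t 23.9 pos [466.4 337.7  82.9] psi 0.134 F [ 0.2  0.8 -1.7] w 0.609 gf 31.9
[465.  338.6  20. ] shift [-1.2 -1.  62.9] turn -0.001
```

View pics/s7c.png

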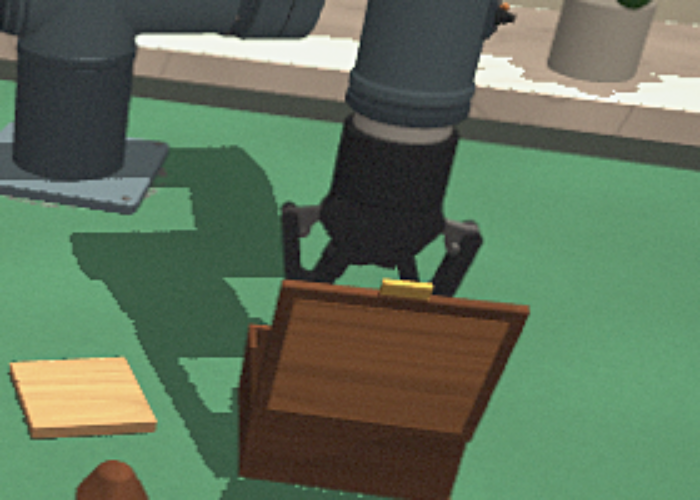

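The gripper is in front of the open lid and clear of it. Lower it in steps.

Call:
step_arm --pt "-1 -1 12 0" --pt "0 0 15 0" --pt "0 0 12 0" --pt "0 0 8 0" --pt "0 0 4 0" --pt "0 0 0 0" --pt "0 0 0 0"

```text
time_s: 24.7
position: [465.2, 339.6, 31.9]
tool_rot: [-3.134, -0.212, -0.001]
contact_force: [-0.3, -0.1, -1.8]
grip_width: 0.603
grasp_force: 32.0
```

Call:
step_arm --pt "0 0 5 0" --pt "0 0 3 0" --pt "0 0 2 0" --pt "0 0 1 0" --pt "0 0 1 0" --pt "0 0 0.5 0" --pt "0 0 0 0"

```text
time_s: 25.4
position: [464.9, 339.5, 19.3]
tool_rot: [-3.134, -0.212, -0.0]
contact_force: [-1.0, 0.2, -0.2]
grip_width: 0.603
grasp_force: 32.1
```

Call:
step_arm --pt "0 0 0.5 0" --pt "0 0 0.5 0" --pt "0 0 0 0"

```text
time_s: 25.7
position: [465.0, 339.5, 19.2]
tool_rot: [-3.134, -0.212, -0.001]
contact_force: [-2.9, -1.3, 8.3]
grip_width: 0.599
grasp_force: 33.1
```

Contact at the expected height. Opening slightly and leaving.

Call:
step_arm --pt "0 0 0 0" --pt "0 0 0 0" --pt "0 0 0 0" --pt "0 0 0 0" --pt "0 0 0 0" --pt "0 0 -5 0" --pt "0 0 -10 0" --pt "0 0 -20 0" --pt "0 0 -30 0" --pt "0 0 -30 0" --pt "0 0 -30 0" --pt "0 0 -25 0" --pt "0 0 -10 0" --pt "0 0 0 0" --fingers 74

```text
time_s: 27.1
position: [465.8, 339.9, 180.2]
tool_rot: [-3.133, -0.212, -0.006]
contact_force: [-0.7, 0.8, -0.3]
grip_width: 0.74
grasp_force: 0.0
```

```bash
python3 go.py 424.5 -348.2 170 0.135 424.5 -348.2 26.5 0.135
python3 - <<'E'
from h import *
c=cam('top')
d=c['image'][225:335,100:215]; cv2.imwrite('pics/t8c.png',cv2.cvtColor(cv2.resize(d,None,fx=4,fy=4),cv2.COLOR_RGB2BGR))
hsv=cv2.cvtColor(c['image'],cv2.COLOR_RGB2HSV)
m=((hsv[...,1]<60)&(hsv[...,2]>120)).astype(np.uint8); m[:290]=0;m[365:]=0;m[:,:420]=0;m[:,510:]=0
m=cv2.morphologyEx(m,cv2.MORPH_OPEN,np.ones((3,3)))
ct=max(cv2.findContours(m,0,1)[0],key=cv2.contourArea)
print('can',cv2.minEnclosingCircle(onz(c,ct.reshape(-1,2)+0.,72)[:,:2].astype(np.float32)))
E
```

```text
t 27.1 pos [465.8 339.9 180.2] psi 0.135 F [-0.7  0.8 -0.3] w 0.74 gf 0.0
[ 424.5 -348.2  170. ] shift [-133.4  676.3   10.2] turn -0.0
[ 424.5 -348.2   26.5] shift [  0.    0.  143.5] turn 0.0
can ((423.831787109375, -347.90911865234375), 28.641939163208008)
```

Call:
step_arm --pt "-2.5 14 0 0" --pt "-5 26 0 0" --pt "-7 35 0 0" --pt "-7 35 0 0" --pt "-7 35 0 0" --pt "-7 35 0 0" --pt "-7 35 0 0" --pt "-7 35 0 0" --pt "-7 35 0 0" --pt "-7 35 0 0" --pt "-7 35 0 0" --pt "-7 35 0 0" --pt "-7 35 0 0" --pt "-7 35 0 0" --pt "-7 35 0 0" --pt "-7 35 0 0" --pt "-7 35 0 0" --pt "-7 35 0 0" --pt "-7 35 0 0" --pt "-7 35 0 0" --fingers 100

```text
time_s: 29.15
position: [420.7, -343.4, 176.2]
tool_rot: [-3.132, -0.21, 0.004]
contact_force: [-0.4, 0.3, 0.4]
grip_width: 1.002
grasp_force: 0.0
```

```bash
python3 go.py 424.2 -348.1 100 0.135 424.2 -348.1 26.5 0.135
```

```text
t 29.1 pos [ 420.7 -343.4  176.2] psi 0.134 F [-0.4  0.3  0.4] w 1.002 gf 0.0
[ 424.2 -348.1  100. ] shift [ 2.9  5.1 76.2] turn -0.001
[ 424.2 -348.1   26.5] shift [ 0.   0.  73.5] turn 0.0
```

View pics/t8c.png

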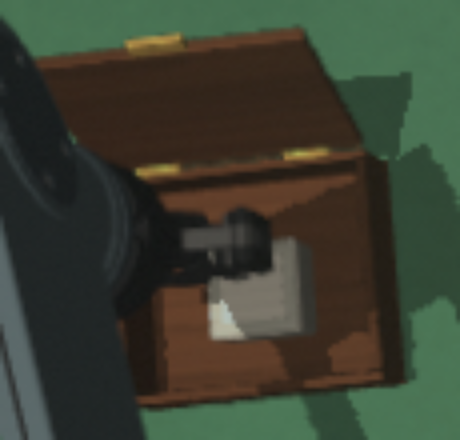

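The tin sits flat in the case at crop (260,290). Settling over the can.

Call:
step_arm --pt "0 6 20 0" --pt "0 0 25 0" --pt "0 0 25 0" --pt "0 0 0 0" --pt "0 0 0 0"

```text
time_s: 29.65
position: [422.3, -347.9, 107.1]
tool_rot: [-3.132, -0.211, 0.003]
contact_force: [-0.8, -0.3, -0.1]
grip_width: 1.001
grasp_force: 0.0
```

```bash
python3 go.py 424.2 -348.1 26.5 0.135
```

```text
t 29.6 pos [ 422.3 -347.9  107.1] psi 0.134 F [-0.8 -0.3 -0.1] w 1.001 gf 0.0
[ 424.2 -348.1   26.5] shift [ 1.9  0.5 80.6] turn -0.001
```

Call:
step_arm --pt "1 0 20 0" --pt "0.5 0 20 0" --pt "0 0 18 0" --pt "0 0 12 0" --pt "0 0 6 0" --pt "0 0 4 0" --pt "0 0 0 0" --pt "0 0 0 0"

```text
time_s: 30.45
position: [425.3, -348.6, 28.8]
tool_rot: [3.133, 0.212, 0.001]
contact_force: [-0.4, -0.6, 0.6]
grip_width: 1.0
grasp_force: 0.0
```

Call:
step_arm --pt "0 0 0 0" --pt "0 0 0 0" --pt "0 0 0 0" --pt "0 0 0 0" --pt "0 0 0 0" --pt "0 0 0 0" --pt "0 0 0 0" --pt "0 0 0 0" --fingers 0 --grip_force 35

```text
time_s: 31.25
position: [425.2, -348.4, 28.8]
tool_rot: [3.134, 0.212, 0.001]
contact_force: [-1.0, 0.6, 6.0]
grip_width: 0.711
grasp_force: 38.7
```

Call:
step_arm --pt "0 0 -3 0" --pt "0 0 -10 0" --pt "0 0 -20 0" --pt "0 0 -30 0" --pt "0 0 -30 0" --pt "0 0 -30 0" --pt "0 0 -20 0" --pt "0 0 -7 0" --pt "0 0 0 0" --pt "0 0 0 0"

```text
time_s: 32.25
position: [424.3, -347.5, 176.9]
tool_rot: [-3.133, -0.211, 0.002]
contact_force: [-0.2, 0.5, -3.9]
grip_width: 0.709
grasp_force: 39.3
```

```bash
python3 go.py 423 -100 175 0.135 489.6 139.8 175 0.135
```

```text
t 32.2 pos [ 424.3 -347.5  176.9] psi 0.135 F [-0.2  0.5 -3.9] w 0.709 gf 39.3
[ 423. -100.  175.] shift [  32.  -245.4    1.9] turn -0.0
[489.6 139.8 175. ] shift [  98.3 -228.7   -0. ] turn 0.0
```

Call:
step_arm --pt "3 -11 0 0" --pt "6 -22 0 0" --pt "8 -30 0 0" --pt "9 -32 0 0" --pt "9 -32 0 0" --pt "9 -32 0 0" --pt "9 -32 0 0" --pt "9 -32 0 0" --pt "9 -32 0 0" --pt "9 -32 0 0" --pt "9 -32 0 0" --pt "9 -32 0 0" --pt "9 -32 0 0" --pt "9 -32 0 0" --pt "8 -30 0 0" --pt "6 -22 0 0" --pt "1 -7 0 0" --pt "0 0 0 0" --pt "0 0 0 0"

```text
time_s: 34.15
position: [490.3, 138.6, 177.5]
tool_rot: [3.134, 0.212, -0.002]
contact_force: [-0.2, -0.6, -3.6]
grip_width: 0.708
grasp_force: 39.3
```

```bash
python3 go.py 490 139.8 32 0.135
```

```text
t 34.1 pos [490.3 138.6 177.5] psi 0.135 F [-0.2 -0.6 -3.6] w 0.708 gf 39.3
[490.  139.8  32. ] shift [ -0.2  -1.2 145.5] turn 0.0
```

Call:
step_arm --pt "0 0 20 0" --pt "0 0 25 0" --pt "0 0 25 0" --pt "0 0 25 0" --pt "0 0 20 0" --pt "0 0 15 0" --pt "0 0 8 0" --pt "0 0 5 0" --pt "0 0 2 0" --pt "0 0 0 0" --pt "0 0 0 0"

```text
time_s: 35.25
position: [491.6, 139.1, 33.8]
tool_rot: [3.134, 0.212, 0.002]
contact_force: [-0.5, 0.5, -3.1]
grip_width: 0.705
grasp_force: 39.3
```

```bash
python3 go.py 490 139.8 29 0.135; python3 -c "
from h import *
c=cam('scene','s9.png'); d=cv2.imread('pics/s9.png')[140:300,300:500]; cv2.imwrite('pics/s9c.png',cv2.resize(d,None,fx=3,fy=3))
print((proj(c,[[489.6,139.8,12],[489.6,139.8,72]])-[300,140])*3)"
```

```text
t 35.2 pos [491.6 139.1  33.8] psi 0.135 F [-0.5  0.5 -3.1] w 0.705 gf 39.3
[490.  139.8  29. ] shift [-1.5 -0.9  4.8] turn -0.0
[[272.8835826  342.3479319 ]
 [280.27701501 265.33767162]]
```

View pics/s9c.png

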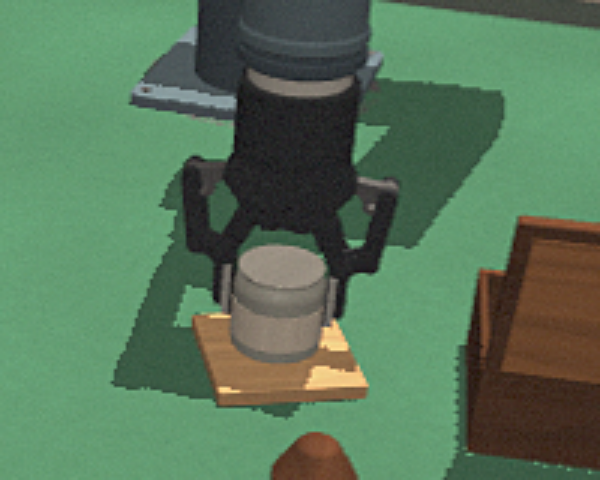

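The can top is at crop (282,267), against a predicted (280,265), so it is centred. Lowering the last 5 mm.

Call:
step_arm --pt "-0.5 -0.5 2 0" --pt "-0.5 0 1 0" --pt "0 0 0.7 0" --pt "0 0 0.6 0" --pt "0 0 0.5 0" --pt "0 0 0 0"

```text
time_s: 35.9
position: [489.9, 139.5, 28.8]
tool_rot: [-3.134, -0.212, 0.0]
contact_force: [-2.6, -0.2, 5.7]
grip_width: 0.709
grasp_force: 40.1
```

Call:
step_arm --pt "0 0 0 0" --pt "0 0 0 0" --pt "0 0 0 0" --pt "0 0 0 0" --pt "0 0 0 0" --pt "0 0 -5 0" --pt "0 0 -15 0" --pt "0 0 -25 0" --pt "0 0 -30 0" --pt "0 0 -35 0" --pt "0 0 -35 0" --pt "0 0 -35 0" --pt "0 0 -30 0" --pt "0 0 -8 0" --pt "0 0 0 0" --fingers 100

```text
time_s: 37.4
position: [490.6, 139.6, 247.6]
tool_rot: [3.134, 0.212, 0.005]
contact_force: [0.3, -1.0, 0.3]
grip_width: 1.001
grasp_force: 0.0
```

```bash
python3 go.py 634 326 245 0.135
python3 - <<'E'
from h import *
c=cam('top'); print('mill top',onz(c,[(220,169)],127))
im=c['image']; hsv=cv2.cvtColor(im,cv2.COLOR_RGB2HSV)
m=((hsv[...,0]<30)&(hsv[...,1]>40)&(hsv[...,2]>130)).astype(np.uint8)
k=m.copy(); k[:255]=0;k[315:]=0;k[:,:335]=0;k[:,395:]=0
ys,xs=np.nonzero(k); print(xs.min(),xs.max(),ys.min(),ys.max())
E
```

```text
t 37.4 pos [490.6 139.6 247.6] psi 0.135 F [ 0.3 -1.   0.3] w 1.001 gf 0.0
[634. 326. 245.] shift [ 167.2 -165.5    2.6] turn -0.0
mill top [[740.71211076 211.03419083 127.        ]]
343 384 261 303
```

Call:
step_arm --pt "8 -8 0 0" --pt "16 -16 0 0" --pt "20 -20 0 0" --pt "20 -20 0 0" --pt "20 -20 0 0" --pt "20 -20 0 0" --pt "20 -20 0 0" --pt "20 -20 0 0" --pt "15 -14 0 0" --pt "8 -7.5 0 0" --pt "0 0 0 0" --pt "0 0 0 0" --pt "0 0 20 0" --pt "0 0 25 0" --pt "0 0 20 0" --pt "0 0 8 0" --pt "0 0 0 0" --pt "0 0 0 0" --fingers 0

```text
time_s: 39.25
position: [633.6, 325.8, 174.3]
tool_rot: [-3.134, -0.211, -0.002]
contact_force: [0.1, 0.3, 0.2]
grip_width: -0.003
grasp_force: 0.0
```

```bash
cat > cf.py <<'E'
from h import *
p=bot.read_state()['position']; d=p[:2]-[470,339]; a=.135
print('case frame x,y',d@[np.cos(a),np.sin(a)],d@[-np.sin(a),np.cos(a)],'z',p[2])
E
python3 cf.py
```

```text
case frame x,y 160.315299840416 -35.051825787868154 z 174.3018154936938
```

Call:
step_arm --pt "-15 0 0 0" --pt "-10 0 0 0" --pt "-8 0 0 0" --pt "-8 0 1 0" --pt "-8 0 1 0" --pt "-8 0 1 0" --pt "-8 0 1 0" --pt "-8 0 1 0" --pt "-8 0 1 0" --pt "-8 0 0 0" --pt "-8 0 1 0" --pt "-7 0 1 0" --pt "0 0 0 0"

```text
time_s: 40.55
position: [528.7, 311.8, 165.1]
tool_rot: [3.134, 0.212, -0.003]
contact_force: [0.1, -0.1, -0.3]
grip_width: 0.004
grasp_force: 0.0
```

```bash
python3 cf.py
```

```text
case frame x,y 54.51882442221859 -34.81615910852753 z 165.05196247597772
```

Run:
```python
from h import *
for n in('scene','top'):
    c=cam(n); hsv=cv2.cvtColor(c['image'],cv2.COLOR_RGB2HSV)
    m=((hsv[...,0]>18)&(hsv[...,0]<32)&(hsv[...,1]>130)&(hsv[...,2]>90)).astype(np.uint8)
    k,_,st,ce=cv2.connectedComponentsWithStats(m)
    print(n,[(s.tolist(),e.round(0).tolist()) for s,e in zip(st[1:],ce[1:]) if s[4]>12])
    th=np.radians([110,90,75,70,60]); a=.135
    for t in th:
        x=65-138*np.cos(t); print(np.degrees(t).round(),proj(c,[[470+x*np.cos(a),339+x*np.sin(a),62.5+138*np.sin(t)]]).round(0))
```

```text
scene [([0, 104, 101, 59, 1453], [49.0, 132.0]), ([508, 191, 19, 6, 68], [518.0, 193.0]), ([524, 272, 12, 3, 14], [530.0, 273.0])]
110.0 [[519. 213.]]
90.0 [[517. 196.]]
75.0 [[515. 190.]]
70.0 [[513. 189.]]
60.0 [[511. 189.]]
top []
110.0 [[140. 234.]]
90.0 [[140. 256.]]
75.0 [[141. 274.]]
70.0 [[142. 280.]]
60.0 [[144. 291.]]
```

The tab has moved to scene (518,193), so the lid is at about 80°. Following the arc down.

Call:
step_arm --pt "-8 0 2 0" --pt "-8 0 3 0" --pt "-8 0 3 0" --pt "-8 0 5 0" --pt "-8 0 5 0" --pt "-7 0 5 0" --pt "-6 0 6 0" --pt "-6 0 7 0" --pt "-6 0 7 0" --pt "-4 0 8 0" --pt "-4 0 8 0" --pt "-4 0 8 0" --pt "-3 0 8 0" --pt "-2 0 8 0" --pt "-1 0 5 0" --pt "0 0 2 0" --pt "0 0 0 0"

```text
time_s: 42.35
position: [447.7, 300.7, 74.9]
tool_rot: [3.134, 0.211, -0.001]
contact_force: [-0.0, -0.3, -0.2]
grip_width: -0.003
grasp_force: 0.0
```

```bash
python3 cf.py
```

```text
case frame x,y -27.21251169704921 -34.94438416123449 z 74.9235214977061
```

Call:
step_arm --pt "0 0 2 0" --pt "0 0 1 0" --pt "0 0 1 0" --pt "0 0 0.5 0" --pt "0 0 0 0"

```text
time_s: 42.85
position: [448.0, 300.8, 70.8]
tool_rot: [-3.134, -0.212, -0.0]
contact_force: [0.2, -0.1, 0.6]
grip_width: -0.004
grasp_force: 0.0
```

Call:
step_arm --pt "0 0 0.6 0" --pt "0 0 0.6 0" --pt "0 0 0.4 0" --pt "0 0 0 0"

```text
time_s: 43.25
position: [448.0, 300.8, 70.4]
tool_rot: [-3.134, -0.212, -0.001]
contact_force: [-3.4, -1.6, 10.2]
grip_width: -0.001
grasp_force: 5.0
```

The lid bottoms out at 70.4 mm with 10 N, which means it is fully shut. Retreat and do a final check.

Call:
step_arm --pt "0 0 -5 0" --pt "0 0 -15 0" --pt "-5 0 -30 0" --pt "-10 5 -35 0" --pt "-15 15 -35 0" --pt "-20 25 -20 0" --pt "-20 30 0 0" --pt "-20 30 0 0" --pt "-20 30 0 0" --pt "-20 30 0 0" --pt "-10 30 0 0" --pt "0 30 0 0" --pt "0 30 0 0" --pt "0 30 0 0" --pt "0 30 0 0" --pt "0 30 0 0" --pt "0 30 0 0" --pt "0 30 0 0" --pt "0 0 0 0" --pt "0 0 0 0"

```text
time_s: 45.25
position: [363.3, -119.5, 209.1]
tool_rot: [-3.134, -0.209, 0.001]
contact_force: [0.9, -0.0, 0.4]
grip_width: -0.002
grasp_force: 0.0
```

```bash
python3 go.py
python3 - <<'E'
from h import *
a=cam('top')['image'][140:380,80:440]; b=cam('scene')['image'][150:390,200:600]
im=np.vstack([cv2.resize(a,(450,300)),cv2.resize(b,(450,270))])
cv2.imwrite('pics/fin.png',cv2.cvtColor(im,cv2.COLOR_RGB2BGR))
import runpy
E
python3 - <<'E'
from h import *
c=cam('top'); hsv=cv2.cvtColor(c['image'],cv2.COLOR_RGB2HSV);H,S,V=[hsv[...,i].astype(int) for i in range(3)]
def f(n,m,b,z):
    k=np.zeros(m.shape,np.uint8);k[b[1]:b[3],b[0]:b[2]]=m[b[1]:b[3],b[0]:b[2]]
    cs=cv2.findContours(cv2.morphologyEx(k,cv2.MORPH_OPEN,np.ones((3,3))),0,1)[0]
    if cs: print(n,cv2.minEnclosingCircle(onz(c,max(cs,key=cv2.contourArea).reshape(-1,2)+0.,z)[:,:2].astype(np.float32)))
f('can',(S<50)&(V>130),(215,250,292,330),72)
f('stopper',(H<30)&(S>40)&(V>175),(340,250,400,310),106)
E
```

```text
t 45.2 pos [ 363.3 -119.5  209.1] psi 0.133 F [ 0.9 -0.   0.4] w -0.002 gf 0.0
can ((488.5135192871094, 138.29312133789062), 28.584501266479492)
```

View pics/fin.png

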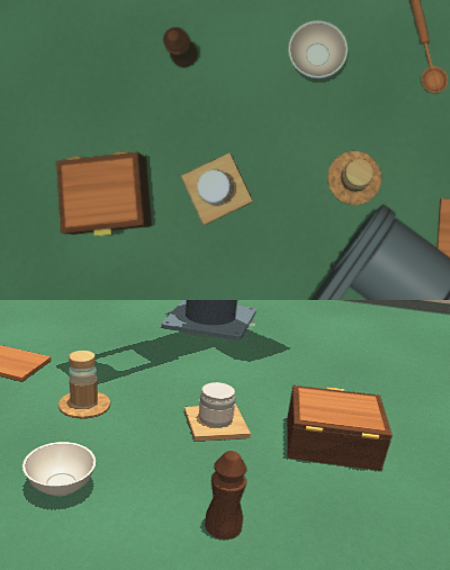

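The lid is shut flat, with the tab toward the robot. The can is centred on the square board (measured 488.5,138.3 against 489.6,139.8), the jar is centred on the mat, and the mill and bowl are in place.

```bash
python3 -c "
from h import *
c=cam('top'); print(proj(c,[[517.4,-112.3,106]]))
print(order.sign_off())"
```

```text
[[366.94056455 277.28374771]]
the job is handed in; nothing more can be done
None
```

The job is done and handed in at about 45 s: the jar is on the mat, the can is on the square board, the tin is flat in the case with the lid shut, and the mill and bowl were not touched.

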